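# Bring the lug-nut stock counter up to six

## Task

Six lug nuts are back in the parts dish, so the stock counter screwed to the shelf must show 6 again. Lift its clear cover up out of the way, push the black plunger down and let it come right up, over and over, until the 6 stands squarely in the window, then shut the cover fully and let go. Leave the other things on the shelf where they are.

Things in the scene. Friction and masses are not known exactly. Their poses are not given: they have to be found in the camera images.
- counter: Blue stock counter fixed to the shelf: housing 145 (x) x 100 (y) x 92 mm high on a 165 x 130 x 6 mm foot. Origin: middle of its underside. z up; x runs from its front (plunger, cover tab; towards the robot) to its back (hinge). On its middle line, plunger 43 mm in front of and window 22 mm behind the origin. A clear cover 98 mm wide, top 125 mm above the shelf, closes over both.
- drum (a joint): Angle (rad) of the white drum in the window, 72 mm across, black figures 0-9, 18 mm tall, upright for a reader at the counter's front; 6 and 9 have a thin foot bar. Figure n shows at 0.628 x n (again each 6.283). A detent holds whole figures. Only the plunger turns it, forwards only (8, 9, 0, 1 ...), one figure a press; it starts at 1, 2, 3 or 4.
- plunger (a joint): Travel (m) of the black plunger: 0 up, 0.0148 fully down. Spring and ratchet need up to about 6 N. The drum clicks on at about 9 mm of travel; it hooks the next figure only when the plunger has come up again to within 1 mm of the top. Pressing deeper or holding it down adds nothing.
- cover (a joint): Angle (rad) of the clear cover: 0 shut, 1.95 fully back (stop). A stiff friction hinge: it stays at any angle where it is left, and takes about 1 N at the tab to move.
- plunger_top (a point): Centre of the plunger's flat top, a black disc 38 mm across, 116 mm above the shelf when up. It moves straight down.
- window_mark (a point): The point of the drum's surface in the middle of the window (25 x 27 mm), 88 mm above the shelf, between two red index lines.
- figure_6 (a point): The middle of the figure 6 on the drum's surface; it turns with the drum and lies at window_mark when the counter shows 6.
- cover_tab (a point): Place to grip the orange lift tab, a bar 10 mm thick (along the counter's y), 22 mm high, 47 mm long, standing out in line from the middle of the cover's front edge. Point at mid height of the bar, 31 mm out from the cover, 16 mm from the bar's end; 111 mm above the shelf when shut. Swings with the cover about cover_hinge; at 1.75 rad it points up, 264 mm above the shelf.
- cover_hinge (a point): Middle of the cover's hinge line, which runs along the counter's y at its back, 71.5 mm behind the counter's origin and 94.5 mm above the shelf. From it cover_tab lies 175 mm towards the front and 16.5 mm up when shut.
- wrench_mid (a point): Middle of a torque wrench's ratchet head with black rubber foot and a short steel tube, 185 mm long, lying on the shelf (not to be moved).
- dish_mid (a point): Middle of a round dark steel magnetic dish, 132 mm across, with six nickel lug nuts stuck in it (not to be moved).
- cup_mid (a point): Middle of the translucent green plastic cup, 76 mm across, 95 mm high (not to be moved).
- tin_mid (a point): Middle of a yellow tin with red cap, 72 mm across, 110 mm high (not to be moved).
- driver_mid (a point): A point on a red-handled screwdriver 200 mm long, lying behind the counter (not to be moved).
- socket_mid (a point): Middle of an upright steel deep socket, 33 mm across, 78 mm high, behind the counter (not to be moved).

How it is judged:
By the outcome, as a careful person would: the job done as asked, in the order asked, and still so for the second after the job is handed in, with the robot touching nothing.
It also fails if it takes over 72 s, if anything falls off the work surface, if the arm or the gripper's body presses on something with over 40 N, if the wrist force passes 120 N, or if a joint passes its speed limit or range.

## Robot

A 7-joint arm with a two-finger parallel gripper is mounted at the origin on the work surface. World frame = base frame: x ahead of the robot, y to its left, z up, the work surface at z = 0. Lengths are in m, angles in rad, forces in N, time in s.
With the tool pointing down it reaches from about 0.425 to 0.875 m from the base axis. Payload 8.4 kg.
Tool frame: the origin (TCP) lies on the mounting face of the last link; the fingertips stand 173 mm ahead of it and the grasp point (between the pads) lies 155 mm ahead of it (env.tcp_to_tips is the distance from the TCP to the fingertips, in m); x points along the fingers, z is the direction in which the jaws open and shut, and the axes are right-handed (so a half turn about x gives the same grasp; the last joint's range is limited). The gripper opens to 85 mm and grips with 20 to 120 N. Pads are 22 mm wide; open, the fingers measure 114 mm over their backs; the gripper's body (76 mm by 85 mm) begins 54 mm behind the grasp point. The pads swing forward as they close: fully open they stand 13 mm farther back than shut.
Start: joints at [-1.439, 0.333, 0.04, 1.465, -0.013, 1.343, -0.059], TCP at [0.149, 0.633, 0.405] pointing down, gripper open.
Joint ranges: [-2.58, 2.58], [-0.38, 2.09], [-1.3, 1.39], [0.25, 2.4], [-1.5, 4.64], [0.08, 2.09], [-2.65, 2.65]. Speed limits (rad/s): [2.22, 2.22, 2.79, 2.79, 3.14, 3.14, 3.14].

## Interface

Orientations are given as a rotation vector (axis times angle).
In Python, from cell import monitor, camera, sign_off, env gives the robot as it stands. The module is installed in compiled form; this text tells all that it offers.
- The arm moves only by the shell command python3 -m jog 'ROWS'. ROWS is text: rows parted by semicolons, each of 5 numbers parted by spaces: the closure, from 0 (fully open) to 1 (shut), then the shift along the tool's x, y, z in m, then the turn about the tool's x in rad. A call has 1 to 20 rows; each row shifts and turns the commanded pose from where the row before left it, along the tool's axes as they then stand; what a row does not reach is not made up. A row lasts 1/12 s, in which the tool goes at most 41.7 mm and 7.16 degrees, less where a joint would pass 70% of its speed; a pose out of reach is approached as far as the arm can. A call with a gripper value outside its range is refused whole. The fingers move at their own pace and stop on an object; the grip force is fixed at half the most. Time passes only in rows, so rows that do not move let the fingers close. It gives the time, the measured TCP pose, the force and the opening at its end, in the units of the state.
- monitor.observe(): the state, without advancing time (a new reading comes with each control period).
- camera(name): name is "scene" or "top"; returns a dict with "img" (400x640x3 uint8, blue, green, red), "K" (3x3 intrinsics, pixels), "view" (4x4, takes a point from world to camera coordinates). Camera axes: x right, y down, z forward; pixel columns grow to the right and rows downward; lengths in m; the calibration is good to about 2 mm. A picture is of the moment at which its call begins. There is no depth.
- sign_off(): hands the job in, once; it reports no verdict.
The state is a dict: "time_s": time; "qpos": joint angles; "qvel": joint speeds; "joint_torque": joint torques, N m; "tool_pos": TCP position; "tcp_rot": TCP orientation; "contact_force": force on the tool from outside, world axes, zero at the start; "wrist_torque": the same for the moment, N m; "gripper_width": finger opening in m.
Only numpy, scipy, OpenCV 4.12 (cv2) and the standard library are available. Lean on these libraries where they do the work, as an engineer would, in place of code of your own. Each camera call takes 0.05 s, during which the arm holds its last target.

## Working session

There is one attempt and no reset: what is moved stays moved. The work goes in short steps, Python scripts to look and compute and a shell command to move; the robot and the scene stay as the last step left them, time stands still between calls to the robot, and variables do not carry over. Pictures are saved under pics/ and viewed, and the job is handed in when it is done.

```bash
mkdir -p pics
python3 - <<'E'
from cell import monitor,camera,env
import cv2,numpy as np
for n in("scene","top"):
    c=camera(n);cv2.imwrite(f"pics/{n}0.png",c["img"]);print(n,c["K"].round(1).tolist(),c["view"].round(3).tolist())
s=monitor.observe();print(s["time_s"],s["tool_pos"],s["tcp_rot"],s["contact_force"],s["gripper_width"],env.tcp_to_tips)
E
```

```text
scene [[468.0, 0.0, 326.2], [0.0, 468.0, 200.3], [0.0, 0.0, 1.0]] [[0.287, 0.958, -0.001, -0.188], [0.607, -0.183, -0.774, -0.28], [-0.741, 0.221, -0.634, 1.757], [0.0, 0.0, 0.0, 1.0]]
top [[485.1, 0.0, 315.8], [0.0, 485.1, 199.2], [0.0, 0.0, 1.0]] [[-0.076, -0.997, 0.002, 0.042], [-0.968, 0.073, -0.239, 0.631], [0.238, -0.02, -0.971, 1.026], [0.0, 0.0, 0.0, 1.0]]
0.1 [0.14865484 0.63261833 0.40389911] [-1.03847213  1.3106925   1.03685932] [ 0.15019413 -0.08514914 -0.3278621 ] 0.08560823624607088 0.1734
```

View pics/scene0.png

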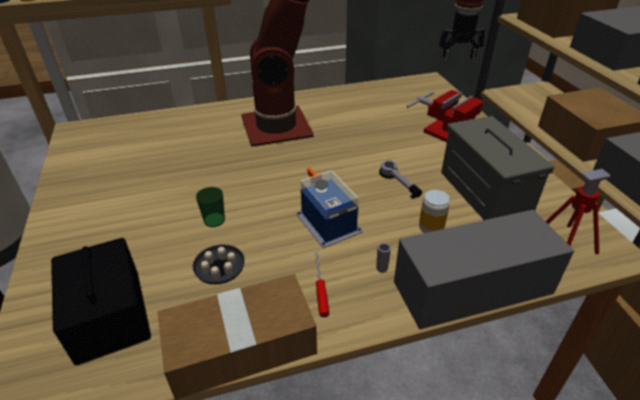

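View pics/top0.png

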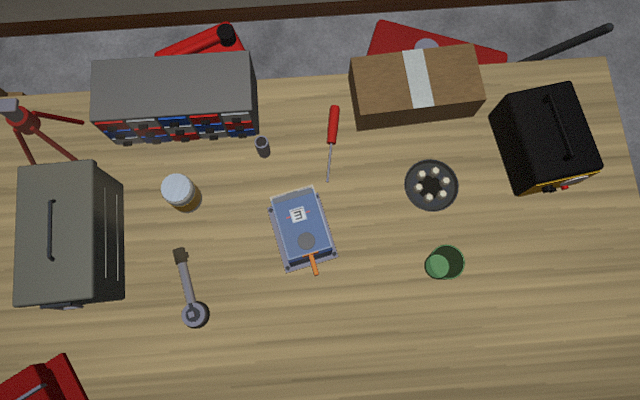

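```bash
cat > h.py <<'E'
import numpy as np,cv2
from cell import camera,monitor
def ray(c,u,v,z):
    V=c["view"];R=V[:3,:3];o=-R.T@V[:3,3];d=R.T@np.linalg.inv(c["K"])@[u,v,1];return o+d*(z-o[2])/d[2]
def proj(c,p):
    q=c["view"][:3,:3]@p+c["view"][:3,3];q=c["K"]@q;return q[:2]/q[2]
def crop(c,name,u,v,w=64,h=48,k=10):
    u=int(u);v=int(v);i=c["img"][max(v-h//2,0):v+h//2,max(u-w//2,0):u+w//2];cv2.imwrite(name,cv2.resize(i,None,fx=k,fy=k,interpolation=cv2.INTER_CUBIC))
E
python3 - <<'E'
from h import *
c=camera("top");crop(c,"pics/t1.png",303,232,100,100,6)
hsv=cv2.cvtColor(c["img"],cv2.COLOR_BGR2HSV)
m=cv2.inRange(hsv,(5,150,120),(16,255,255));m[:240]=0;m[290:]=0;m[:,:280]=0;m[:,350:]=0
pts=cv2.findNonZero(m);print(len(pts),cv2.minAreaRect(pts))
b=cv2.inRange(hsv,(100,60,50),(130,255,255));b[:175]=0;b[285:]=0;b[:,:255]=0;b[:,350:]=0
cs=max(cv2.findContours(b,0,2)[0],key=cv2.contourArea);print(cv2.minAreaRect(cs),cv2.boxPoints(cv2.minAreaRect(cs)))
s=camera("scene");crop(s,"pics/s1.png",330,205,100,100,6)
E
```

```text
103 ((310.4411926269531, 263.2647399902344), (22.07023048400879, 14.174416542053223), 87.27368927001953)
((300.8540344238281, 225.77569580078125), (64.3312759399414, 45.87739181518555), 72.89727020263672) [[269.47025 201.7784 ]
 [313.31888 188.28651]
 [332.23782 249.773  ]
 [288.3892  263.2649 ]]
```

View pics/t1.png

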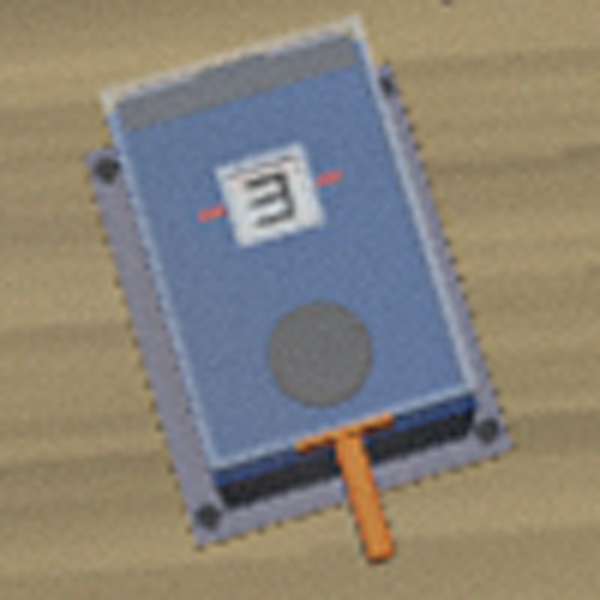

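View pics/s1.png

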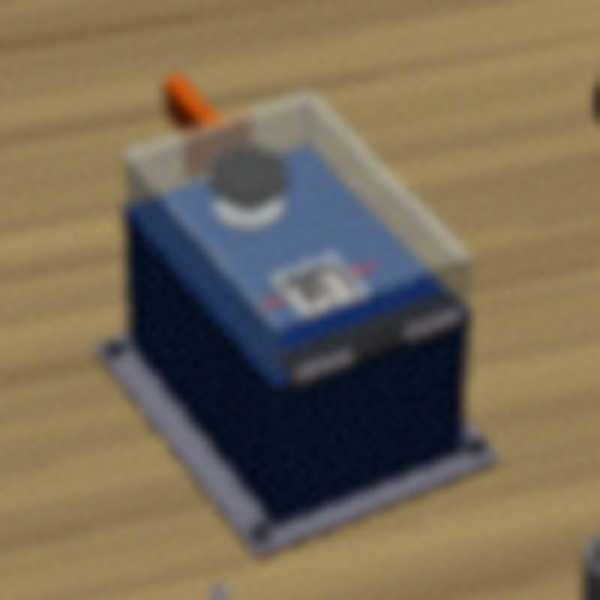

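Run:
```python
from h import *
t=camera("top");s=camera("scene")
T=lambda a,b,z:ray(t,a/6+253-.42,b/6+182-.42,z)
S=lambda a,b,z:ray(s,a/6+280-.42,b/6+155-.42,z)
for f,p,w in((T,(320,354),(270,195)),(S,(250,178),(322,287))):
    P=f(*p,.116);W=f(*w,.088);d=W-P;print(P,W,np.hypot(*d[:2]),np.degrees(np.arctan2(d[1],d[0])))
print("foot",[T(a,b,.006)[:2].round(4).tolist() for a,b in((195,545),(510,443),(385,65),(88,155))])
print("footS",[S(a,b,.006)[:2].round(4).tolist() for a,b in((98,350),(260,555),(495,457))])
print("tab",T(380,557,.111+.011),T(345,430,.122))
print("cover",[T(a,b,.125)[:2].round(4).tolist() for a,b in((212,465),(473,388),(357,18),(105,92))])
```

```text
[0.53312534 0.02298778 0.116     ] [0.59842638 0.0374775  0.088     ] 0.06688929476236462 12.510729263018176
[0.54277464 0.02016831 0.116     ] [0.59480038 0.03871739 0.088     ] 0.055233561430094016 19.623009047480092
foot [[0.4794, 0.0775], [0.5098, -0.0481], [0.6663, -0.0109], [0.638, 0.1109]]
footS [[0.5148, -0.0493], [0.6715, -0.0135], [0.6415, 0.1089]]
tab [0.45926955 0.00712665 0.122     ] [0.50452883 0.01607053 0.122     ]
cover [[0.4954, 0.0635], [0.5155, -0.0301], [0.6538, 0.0007], [0.6329, 0.0937]]
```

```bash
cat >> h.py <<'E'
from scipy.spatial.transform import Rotation as Ro
O=np.array([.575,.0318,0]);YAW=np.radians(12.8)
X=np.array([np.cos(YAW),np.sin(YAW),0]);Y=np.array([-X[1],X[0],0]);Z=np.array([0,0,1.])
H=O-0+X*.0715+Z*.0945
def tab(th): return H+X*(-.175*np.cos(th)+.0165*np.sin(th))+Z*(.175*np.sin(th)+.0165*np.cos(th))
def st(): 
    s=monitor.observe();R=Ro.from_rotvec(s["tcp_rot"]).as_matrix();return s,R,s["tool_pos"]+.155*R[:,0]
def rel(p,R=None):
    s,R0,g=st();return (R0 if R is None else R).T@(p-g)
E
python3 - <<'E'
from h import *
s,R,g=st();print(R.round(3),g)
for sg in(1,-1):
    Rt=np.c_[[0,0,-1],np.cross(sg*Y,[0,0,-1]),sg*Y];Rt=np.c_[[0,0,-1],np.cross(sg*Y,np.array([0,0,-1])),sg*Y]
    print((R.T@Rt).round(3),Ro.from_matrix(R.T@Rt).as_rotvec(), s["qpos"][6])
print(rel(tab(0)),tab(0),tab(1.75))
E
```

```text
[[-0.    -0.973  0.229]
 [-0.001  0.229  0.973]
 [-1.    -0.    -0.001]] [0.14865445 0.63260035 0.24938784]
[[ 1.     0.    -0.001]
 [ 0.     0.899  0.439]
 [ 0.001 -0.439  0.899]] [-4.54246241e-01 -6.18268286e-04 -1.29014193e-04] -0.058521825970582274
[[ 1.    -0.     0.001]
 [ 0.    -0.899 -0.439]
 [ 0.001  0.439 -0.899]] [ 2.68734628e+00 -1.76396528e-04  8.45336285e-04] -0.058521825970582274
[ 0.13872747 -0.45949272 -0.53264324] [0.47407204 0.00886973 0.111     ] [0.69097337 0.0581485  0.26375648]
```

```bash
python3 -m jog '0 0 0 0 -0.0908;0 0 0 0 -0.0908;0 0 0 0 -0.0908;0 0 0 0 -0.0908;0 0 0 0 -0.0908;0 0 -0.009 -0.034 0;0 0 -0.009 -0.034 0;0 0 -0.009 -0.034 0;0 0 -0.009 -0.034 0;0 0 -0.009 -0.034 0;0 0 -0.009 -0.034 0;0 0 -0.009 -0.034 0;0 0 -0.009 -0.034 0;0 0 -0.009 -0.034 0;0 0 -0.009 -0.034 0'
python3 - <<'E'
from h import *
s,R,g=st();print(R.round(3),g,s["time_s"],rel(tab(0)))
E
```

```text
time_s: 1.55
tool_pos: [0.3122, 0.3193, 0.4048]
tcp_rot: [-1.371, 1.095, 1.372]
contact_force: [1.0, 0.0, 0.1]
gripper_width: 0.0854
[[ 0.    -0.975 -0.221]
 [ 0.001 -0.221  0.975]
 [-1.    -0.     0.001]] [0.31221131 0.31941699 0.24983826] 1.55 [ 0.13868304 -0.08909584 -0.3387381 ]
```

```bash
python3 -m jog '0 0 -0.009 -0.034 0;0 0 -0.009 -0.034 0;0 0 -0.009 -0.034 0;0 0 -0.009 -0.034 0;0 0 -0.009 -0.034 0;0 0 -0.009 -0.034 0;0 0 -0.009 -0.034 0;0 0 -0.009 -0.034 0;0 0 -0.009 -0.034 0;0 0 -0.008 -0.033 0;0 0 0 0 0;0 0 0 0 0'
python3 - <<'E'
from h import *
s,R,g=st();print(R.round(3),g,s["time_s"],rel(tab(0)))
E
```

```text
time_s: 2.55
tool_pos: [0.4739, 0.0084, 0.4048]
tcp_rot: [-1.369, 1.098, 1.369]
contact_force: [0.2, 0.2, -0.1]
gripper_width: 0.0855
[[ 0.    -0.976 -0.217]
 [-0.    -0.217  0.976]
 [-1.    -0.    -0.   ]] [0.47391598 0.00838436 0.24980148] 2.55 [ 0.13880141 -0.00024332  0.00047031]
```

```bash
python3 -m jog '0.4 0.03 0 0 0;0.4 0.03 0 0 0;0.4 0.03 0 0 0;0.4 0.02 0 0 0;0.4 0.015 0 0 0;0.4 0.009 0 0 0;0.4 0.003 0 0 0;0.4 0 0 0 0'
python3 - <<'E'
from h import *
t=camera("top");crop(t,"pics/t2.png",310,255,90,70,7)
c=camera("scene");crop(c,"pics/s2.png",320,185,90,70,7)
E
```

```text
time_s: 3.22
tool_pos: [0.4734, 0.0108, 0.2675]
tcp_rot: [-1.372, 1.095, 1.373]
contact_force: [0.4, 0.1, 0.1]
gripper_width: 0.051
```

View pics/t2.png

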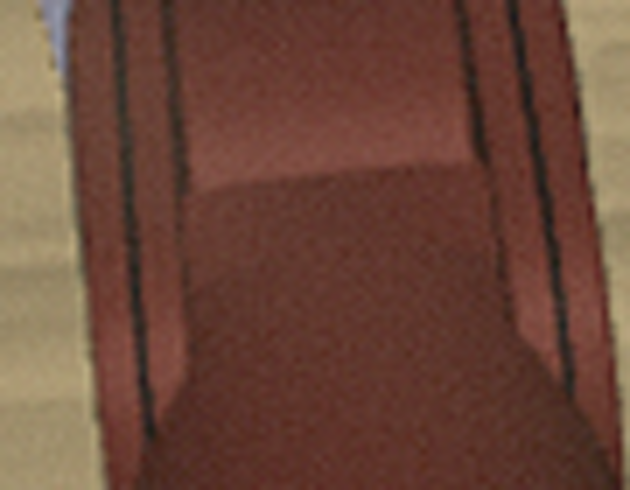

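View pics/s2.png

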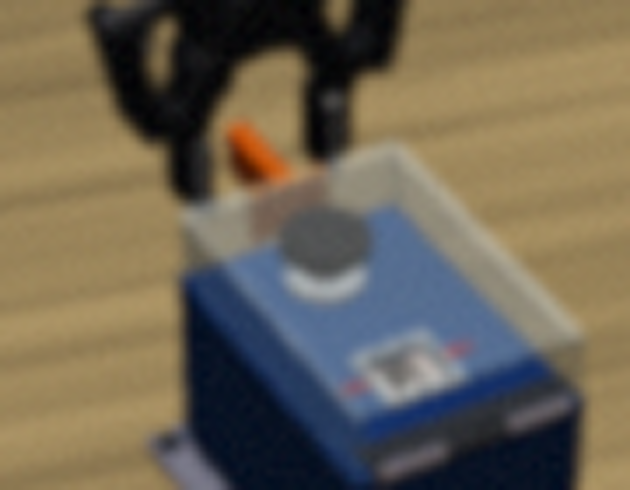

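```bash
python3 -m jog '0.8 0 0 0 0;0.8 0 0 0 0;1 0 0 0 0;1 0 0 0 0;1 0 0 0 0;1 0 0 0 0'
python3 - <<'E'
from h import *
s,R,g=st();print(g,tab(0),R.round(3))
E
```

```text
time_s: 3.82
tool_pos: [0.4742, 0.0081, 0.2685]
tcp_rot: [-1.373, 1.097, 1.368]
contact_force: [1.4, -9.6, 3.5]
gripper_width: 0.0088
[0.47448805 0.00779571 0.11347732] [0.47407204 0.00886973 0.111     ] [[ 0.002 -0.976 -0.219]
 [-0.002 -0.219  0.976]
 [-1.    -0.001 -0.003]]
```

Run:
```python
from h import *
th=np.linspace(0,1.8,19)
for a,b in zip(th[:-1],th[1:]):
    d=tab(b)-tab(a);print("1 %.4f %.4f 0 0;"%(-d[2],-d@X),end=" ")
```

```text
1 -0.0174 -0.0025 0 0; 1 -0.0170 -0.0042 0 0; 1 -0.0165 -0.0059 0 0; 1 -0.0159 -0.0075 0 0; 1 -0.0150 -0.0091 0 0; 1 -0.0141 -0.0105 0 0; 1 -0.0129 -0.0119 0 0; 1 -0.0117 -0.0131 0 0; 1 -0.0103 -0.0142 0 0; 1 -0.0088 -0.0152 0 0; 1 -0.0073 -0.0160 0 0; 1 -0.0056 -0.0166 0 0; 1 -0.0040 -0.0171 0 0; 1 -0.0022 -0.0174 0 0; 1 -0.0005 -0.0176 0 0; 1 0.0013 -0.0175 0 0; 1 0.0030 -0.0173 0 0; 1 0.0047 -0.0169 0 0;
```

```bash
python3 -m jog '1 -0.0174 -0.0025 -0.001 0; 1 -0.0170 -0.0042 0 0;1 -0.0165 -0.0059 0 0;1 0 0 0 0'; python3 -m jog '1 -0.0159 -0.0075 0 0; 1 -0.0150 -0.0091 0 0; 1 -0.0141 -0.0105 0 0;1 0 0 0 0'
python3 - <<'E'
from h import *
s,R,g=st();print(g,tab(.6),R.round(3))
c=camera("scene");crop(c,"pics/s3.png",320,175,100,90,6)
E
```

```text
time_s: 4.15
tool_pos: [0.4872, 0.0108, 0.3213]
tcp_rot: [-1.373, 1.095, 1.368]
contact_force: [1.5, -5.8, -1.2]
gripper_width: 0.0085
time_s: 4.48
tool_pos: [0.5139, 0.0169, 0.3659]
tcp_rot: [-1.373, 1.096, 1.368]
contact_force: [-2.2, -5.2, 1.1]
gripper_width: 0.0091
[0.51429066 0.01663972 0.21090044] [0.5129638  0.01770572 0.20693047] [[ 0.002 -0.975 -0.22 ]
 [-0.002 -0.22   0.975]
 [-1.    -0.002 -0.002]]
```

View pics/s3.png

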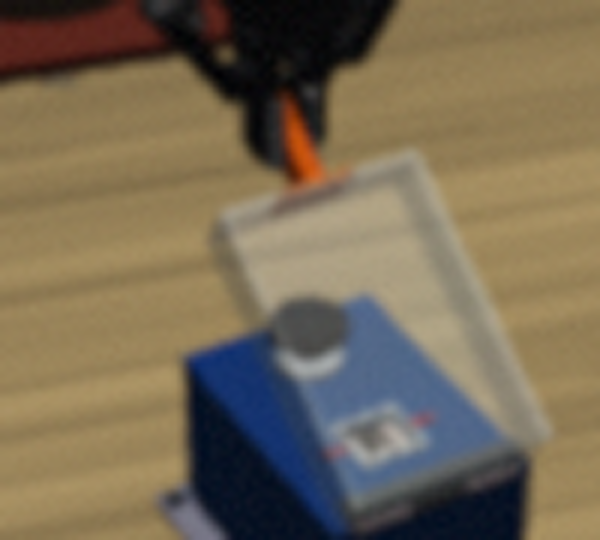

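The cover is rising with the tab held between the fingers; forces are small. Continue.

```bash
python3 -m jog '1 -0.0129 -0.0119 0 0; 1 -0.0117 -0.0131 0 0; 1 -0.0103 -0.0142 0 0; 1 -0.0088 -0.0152 0 0;1 0 0 0 0'; python3 -m jog '1 -0.0073 -0.0160 0 0; 1 -0.0056 -0.0166 0 0; 1 -0.0040 -0.0171 0 0; 1 -0.0022 -0.0174 0 0;1 0 0 0 0'; python3 -m jog '1 -0.0005 -0.0176 0 0; 1 0.0013 -0.0175 0 0; 1 0.0030 -0.0173 0 0;1 0 0 0 0;1 0 0 0 0'
python3 - <<'E'
from h import *
s,R,g=st();print(g,tab(1.7),R.round(3))
c=camera("scene");crop(c,"pics/s4.png",320,155,120,110,5)
E
```

```text
time_s: 4.95
tool_pos: [0.5672, 0.029, 0.4085]
tcp_rot: [-1.374, 1.097, 1.369]
contact_force: [-2.6, -4.3, 5.1]
gripper_width: 0.0089
time_s: 5.37
tool_pos: [0.6329, 0.044, 0.427]
tcp_rot: [-1.374, 1.098, 1.369]
contact_force: [-0.2, -3.3, 5.8]
gripper_width: 0.0091
time_s: 5.78
tool_pos: [0.6831, 0.0553, 0.4231]
tcp_rot: [-1.373, 1.096, 1.368]
contact_force: [3.1, -4.0, 1.9]
gripper_width: 0.0087
[0.68348872 0.05494742 0.26814026] [0.68266649 0.05626123 0.26591541] [[ 0.002 -0.976 -0.22 ]
 [-0.002 -0.22   0.976]
 [-1.    -0.002 -0.003]]
```

View pics/s4.png

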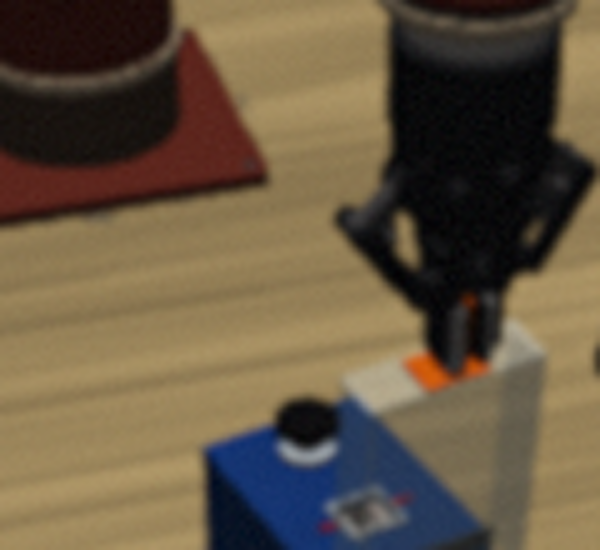

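```bash
python3 -m jog '0.3 0 0 0 0;0.3 0 0 0 0;0.3 0 0 0 0;0.3 0 0 0 0;0.3 -0.02 0 0 0;0.3 -0.03 0 0 0;0.3 -0.02 0 0 0;0.3 0 0 0 0;1 0 0 0 0'
python3 - <<'E'
from h import *
s,R,g=st();print(g,R.round(3))
p=O-.043*X+Z*.116; print(p,rel(p+Z*.018))
E
```

```text
time_s: 6.58
tool_pos: [0.6821, 0.0565, 0.4939]
tcp_rot: [-1.373, 1.093, 1.37]
contact_force: [0.2, -0.8, -0.1]
gripper_width: 0.0492
[0.68239197 0.05660147 0.33890238] [[ 0.002 -0.975 -0.222]
 [ 0.001 -0.222  0.975]
 [-1.    -0.002  0.   ]]
[0.53306858 0.02227341 0.116     ] [ 0.20455914  0.15367587 -0.00040233]
```

```bash
python3 -m jog '1 0 0.03 0 0;1 0 0.035 0 0;1 0.02 0.035 0 0;1 0.03 0.03 0 0;1 0.035 0.0235 0 0;1 0.035 0 0 0;1 0.03 0 0 0;1 0.02 0 0 0;1 0.01 0 0 0;1 0 0 0 0;1 0 0 0 0'
python3 - <<'E'
from h import *
s,R,g=st();print(g,R.round(3))
p=O-.043*X+Z*.116; print(rel(p+Z*.018),s["tool_pos"]+R[:,0]*.1734)
c=camera("scene");crop(c,"pics/s5.png",320,155,120,110,5)
t=camera("top");crop(t,"pics/t5.png",303,220,120,110,5)
E
```

```text
time_s: 7.5
tool_pos: [0.5332, 0.0228, 0.3136]
tcp_rot: [-1.372, 1.096, 1.372]
contact_force: [0.6, 0.1, 0.7]
gripper_width: 0.0001
[0.53306539 0.02265216 0.15863018] [[-0.001 -0.975 -0.221]
 [-0.001 -0.221  0.975]
 [-1.     0.001 -0.   ]]
[ 2.46304034e-02  5.99208822e-05 -3.58760457e-04] [0.5330521  0.02264049 0.14023019]
```

View pics/s5.png

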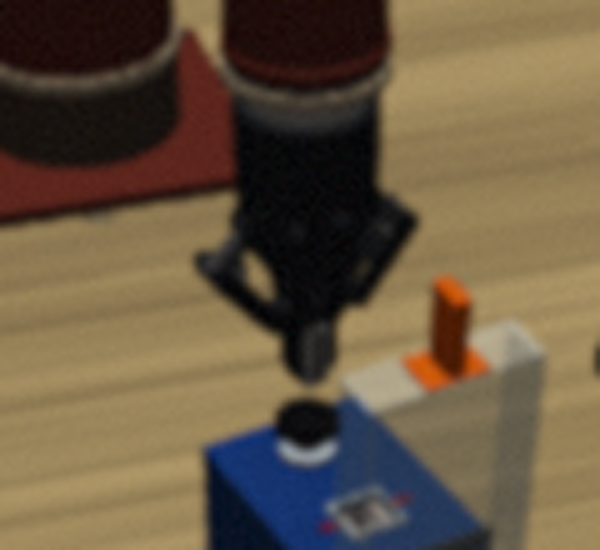

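View pics/t5.png

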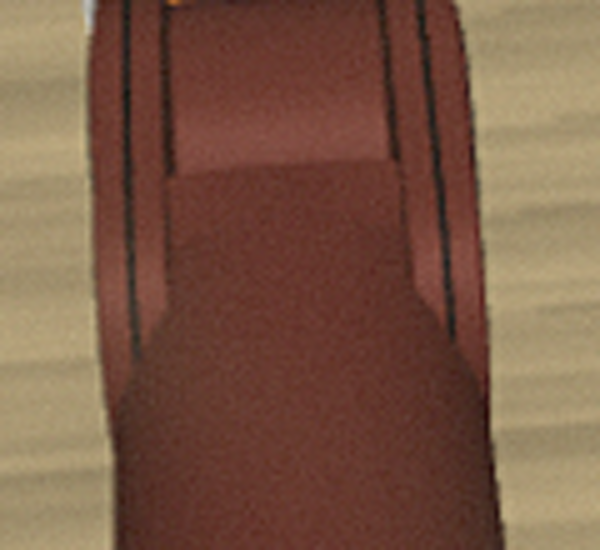

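```bash
python3 -m jog '1 0.012 0 0 0;1 0.01 0 0 0;1 0.007 0 0 0;1 0.007 0 0 0;1 0 0 0 0;1 0 0 0 0;1 0 0 0 0'
python3 - <<'E'
from h import *
s,R,g=st();print((s["tool_pos"]+R[:,0]*.1734),s["contact_force"])
c=camera("scene");crop(c,"pics/s6.png",325,220,60,60,10)
E
```

```text
time_s: 8.18
tool_pos: [0.533, 0.0227, 0.2776]
tcp_rot: [-1.371, 1.096, 1.372]
contact_force: [-2.0, 1.1, 3.7]
gripper_width: -0.0
[0.53283505 0.02274793 0.10418275] [-1.98109647  1.1452232   3.66804722]
```

View pics/s6.png

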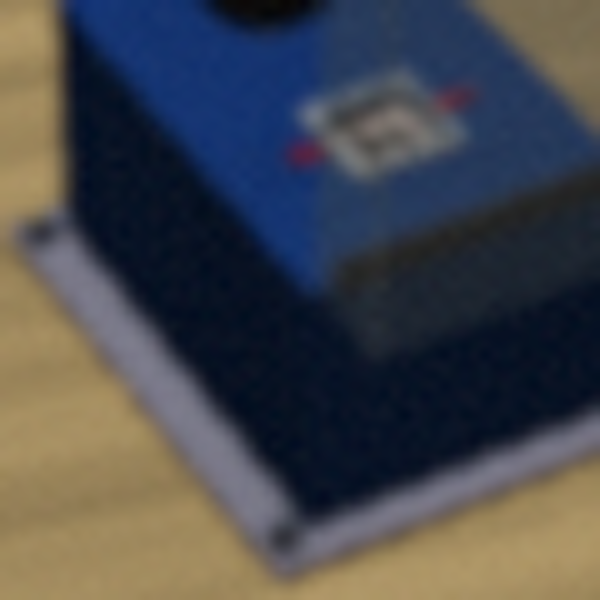

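```bash
python3 -m jog '1 -0.008 0 0 0;1 -0.008 0 0 0;1 -0.005 0 0 0;1 0 0 0 0;1 0 0 0 0'
python3 - <<'E'
from h import *
s,R,g=st();print((s["tool_pos"]+R[:,0]*.1734),s["contact_force"])
c=camera("scene");crop(c,"pics/s7.png",325,208,44,40,14)
E
```

```text
time_s: 8.65
tool_pos: [0.5333, 0.0227, 0.2991]
tcp_rot: [-1.372, 1.094, 1.371]
contact_force: [-0.4, -0.6, -0.1]
gripper_width: 0.0001
[0.53346097 0.02273655 0.12573218] [-0.41120256 -0.64054374 -0.0647603 ]
```

View pics/s7.png

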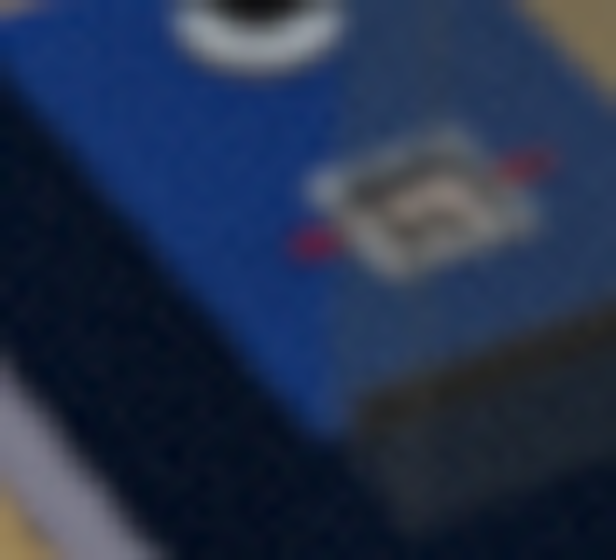

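```bash
python3 -m jog '1 -0.01 0 0.01 0;1 -0.02 0 0.03 0;1 0 0 0.035 0;1 0 0 0.035 0;1 0 0 0.03 0;1 0 0 0.01 0;1 0 0 0 0'
python3 - <<'E'
from h import *
c=camera("top");crop(c,"pics/t7.png",300,222,80,80,7)
E
```

```text
time_s: 9.28
tool_pos: [0.4989, 0.1722, 0.3281]
tcp_rot: [-1.375, 1.093, 1.376]
contact_force: [-0.8, -0.1, 0.2]
gripper_width: 0.0001
```

View pics/t7.png

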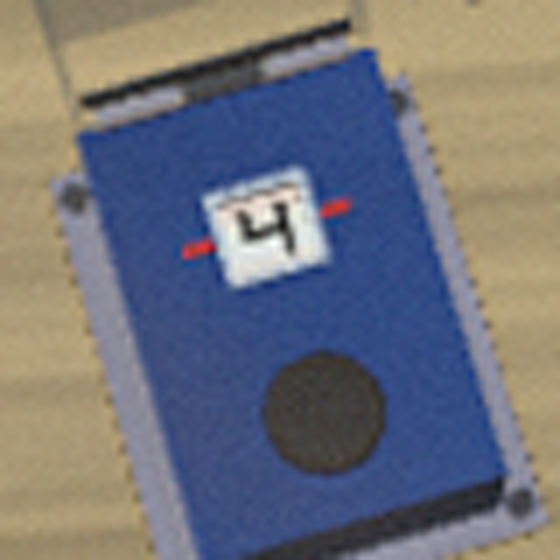

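The window clearly shows 4 (crop 265,225), squarely between the red lines. One press moves one figure, so two more are needed.

```bash
python3 -m jog '1 0 0 -0.01 0;1 0 0 -0.03 0;1 0 0 -0.035 0;1 0 0 -0.035 0;1 0 0 -0.03 0;1 0.015 0 -0.01 0;1 0.015 0 0 0;1 0 0 0 0;1 0 0 0 0'
python3 - <<'E'
from h import *
s,R,g=st();print((s["tool_pos"]+R[:,0]*.1734),s["contact_force"])
E
```

```text
time_s: 10.08
tool_pos: [0.5328, 0.0207, 0.2982]
tcp_rot: [-1.369, 1.099, 1.37]
contact_force: [-0.8, 0.2, 0.9]
gripper_width: 0.0003
[0.53253801 0.02048403 0.12484908] [-0.7571957   0.17555793  0.90894496]
```

```bash
python3 -m jog '1 0.007 0 0 0;1 0.007 0 0 0;1 0.007 0 0 0;1 0 0 0 0;1 0 0 0 0;1 0 0 0 0'; python3 -m jog '1 -0.008 0 0 0;1 -0.008 0 0 0;1 -0.005 0 0 0;1 0 0 0 0;1 0 0 0 0;1 0 0 0 0'; python3 -m jog '1 -0.01 0 0.01 0;1 -0.02 0 0.03 0;1 0 0 0.035 0;1 0 0 0.035 0;1 0 0 0.03 0;1 0 0 0.01 0;1 0 0 0 0'
python3 - <<'E'
from h import *
c=camera("top");crop(c,"pics/t8.png",300,222,80,80,7)
E
```

```text
time_s: 10.58
tool_pos: [0.5331, 0.0228, 0.2777]
tcp_rot: [-1.372, 1.095, 1.372]
contact_force: [-0.4, -1.0, 3.0]
gripper_width: 0.0001
time_s: 11.08
tool_pos: [0.533, 0.0228, 0.2985]
tcp_rot: [-1.372, 1.095, 1.372]
contact_force: [-0.8, -0.5, -0.2]
gripper_width: -0.0001
time_s: 11.67
tool_pos: [0.4989, 0.1723, 0.3281]
tcp_rot: [-1.375, 1.093, 1.376]
contact_force: [-0.5, 0.4, 0.1]
gripper_width: 0.0001
```

View pics/t8.png

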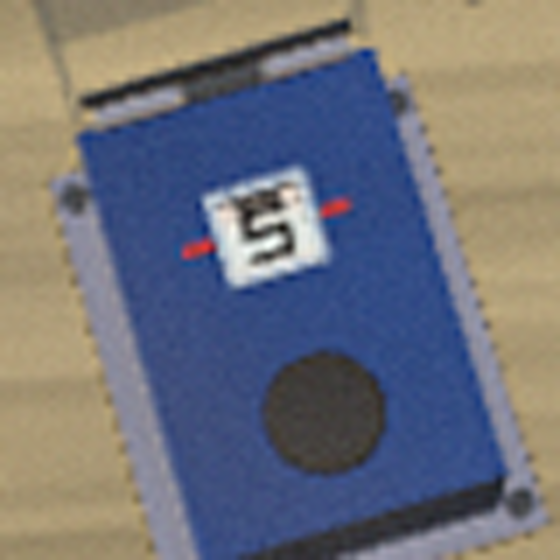

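It shows 5 (crop 265,225). One more identical press.

```bash
python3 -m jog '1 0 0 -0.01 0;1 0 0 -0.03 0;1 0 0 -0.035 0;1 0 0 -0.035 0;1 0 0 -0.03 0;1 0.015 0 -0.01 0;1 0.015 0 0 0;1 0 0 0 0;1 0 0 0 0';python3 -m jog '1 0.007 0 0 0;1 0.007 0 0 0;1 0.007 0 0 0;1 0 0 0 0;1 0 0 0 0;1 0 0 0 0'; python3 -m jog '1 -0.008 0 0 0;1 -0.008 0 0 0;1 -0.005 0 0 0;1 0 0 0 0;1 0 0 0 0;1 0 0 0 0'; python3 -m jog '1 -0.01 0 0.01 0;1 -0.02 0 0.03 0;1 0 0 0.035 0;1 0 0 0.035 0;1 0 0 0.03 0;1 0 0 0.01 0;1 0 0 0 0'
python3 - <<'E'
from h import *
c=camera("top");crop(c,"pics/t9.png",300,222,80,80,7)
E
```

```text
time_s: 12.47
tool_pos: [0.5328, 0.0206, 0.2982]
tcp_rot: [-1.369, 1.099, 1.37]
contact_force: [-0.0, -0.0, 0.6]
gripper_width: 0.0001
time_s: 12.97
tool_pos: [0.5331, 0.0229, 0.2777]
tcp_rot: [-1.372, 1.095, 1.372]
contact_force: [-0.4, -1.0, 3.0]
gripper_width: 0.0001
time_s: 13.47
tool_pos: [0.533, 0.0228, 0.2985]
tcp_rot: [-1.372, 1.095, 1.372]
contact_force: [0.3, 1.1, 0.1]
gripper_width: 0.0002
time_s: 14.05
tool_pos: [0.4989, 0.1722, 0.3281]
tcp_rot: [-1.375, 1.093, 1.376]
contact_force: [-0.9, -1.0, 0.2]
gripper_width: -0.0002
```

View pics/t9.png

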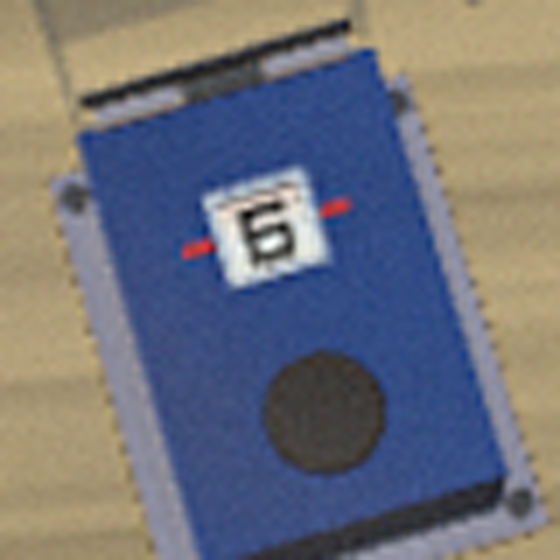

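Run:
```python
from h import *
s,R,g=st();print(g,R.T@(np.array([.6828,.0560,.339])-g),(R.T@(np.array([.6828,.0560,.339])-g)))
```

```text
[0.49944869 0.16979887 0.17313238] [-0.16591548 -0.15308933 -0.15203836] [-0.16591548 -0.15308933 -0.15203836]
```

```bash
python3 -m jog '0.4 -0.02 0 0 0;0.4 -0.035 0 0 0;0.4 -0.035 0 0 0;0.4 -0.035 0 0 0;0.4 -0.03 -0.01 -0.01 0;0.4 -0.011 -0.025 -0.025 0;0.4 0 -0.028 -0.028 0;0.4 0 -0.028 -0.028 0;0.4 0 -0.028 -0.028 0;0.4 0 -0.02 -0.02 0;0.4 0 -0.014 -0.013 0;0.4 0 0 0 0;0.4 0 0 0 0;0.4 0 0 0 0'
python3 - <<'E'
from h import *
s,R,g=st();print(g,R.round(3),rel(tab(1.7)),s["gripper_width"])
c=camera("scene");crop(c,"pics/s8.png",330,130,110,110,5)
E
```

```text
time_s: 15.27
tool_pos: [0.6826, 0.0535, 0.4944]
tcp_rot: [-1.371, 1.097, 1.371]
contact_force: [0.2, -0.1, 1.0]
gripper_width: 0.0513
[0.68245668 0.05344432 0.33938056] [[-0.001 -0.976 -0.22 ]
 [-0.    -0.22   0.976]
 [-1.     0.001 -0.   ]] [ 0.07346377 -0.00087554  0.00272312] 0.05125593158530098
```

View pics/s8.png

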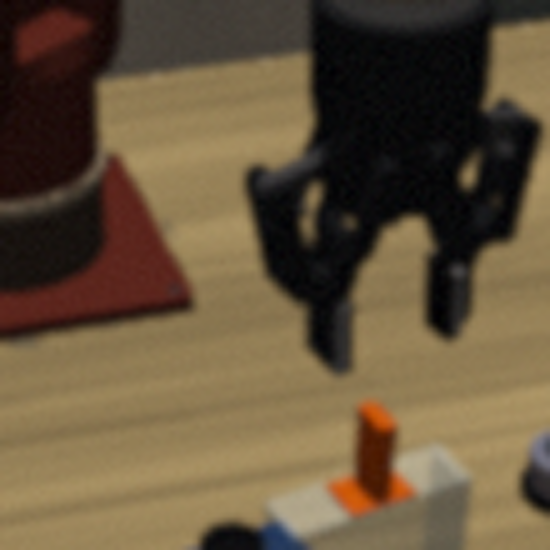

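```bash
python3 -m jog '0.4 0.02 -0.001 0 0;0.4 0.03 0 0 0;0.4 0.015 0 0 0;0.4 0.006 0 0 0;0.4 0 0 0 0;1 0 0 0 0;1 0 0 0 0;1 0 0 0 0;1 0 0 0 0;1 0 0 0 0;1 0 0 0 0'
python3 - <<'E'
from h import *
s,R,g=st();print(g,R.round(3),s["gripper_width"])
d=g-H;a=np.array([-d@X,d[2]]);print(np.hypot(*a),np.arctan2(a[1],a[0])-np.arctan2(.0165,.175))
E
```

```text
time_s: 16.23
tool_pos: [0.6841, 0.0549, 0.425]
tcp_rot: [-1.373, 1.093, 1.37]
contact_force: [0.7, 1.7, 6.3]
gripper_width: 0.0087
[0.68441107 0.05500778 0.27003295] [[ 0.002 -0.975 -0.222]
 [ 0.001 -0.222  0.975]
 [-1.    -0.002  0.   ]] 0.00868321309437113
0.18010727853242559 1.7026469649244516
```

```bash
python3 -m jog '1 -0.003 0.0173 0 0;1 -0.0013 0.0175 0 0;1 0.0005 0.0176 0 0;1 0.0022 0.0174 0 0;1 0 0 0 0'; python3 -m jog '1 0.004 0.0171 0 0;1 0.0056 0.0166 0 0;1 0.0073 0.016 0 0;1 0.0088 0.0152 0 0;1 0 0 0 0';python3 -m jog '1 0.0103 0.0142 0 0;1 0.0117 0.0131 0 0;1 0.0129 0.0119 0 0;1 0.0141 0.0105 0 0;1 0 0 0 0'; python3 -m jog '1 0.015 0.0091 0 0;1 0.0159 0.0075 0 0;1 0.0165 0.0059 0 0;1 0 0 0 0;1 0 0 0 0'
python3 - <<'E'
from h import *
s,R,g=st();print(g,R.round(3),tab(.2))
E
```

```text
time_s: 16.65
tool_pos: [0.6142, 0.0389, 0.4261]
tcp_rot: [-1.371, 1.093, 1.371]
contact_force: [1.6, -1.2, 1.5]
gripper_width: 0.0092
time_s: 17.07
tool_pos: [0.551, 0.0245, 0.3995]
tcp_rot: [-1.37, 1.094, 1.372]
contact_force: [-2.5, -1.5, 5.8]
gripper_width: 0.0088
time_s: 17.48
tool_pos: [0.5028, 0.0137, 0.3492]
tcp_rot: [-1.37, 1.096, 1.373]
contact_force: [-4.2, -0.3, 4.2]
gripper_width: 0.0088
time_s: 17.9
tool_pos: [0.4822, 0.0091, 0.3032]
tcp_rot: [-1.371, 1.097, 1.373]
contact_force: [-3.0, 1.3, -1.5]
gripper_width: 0.009
[0.48184302 0.00902303 0.14824482] [[-0.002 -0.975 -0.221]
 [-0.001 -0.221  0.975]
 [-1.     0.002 -0.   ]] [0.48067029 0.01036881 0.14543823]
```

```bash
python3 -m jog '1 0.017 0.0042 0 0;1 0.0174 0.0025 0 0;1 0.003 0 0 0;1 0 0 0 0'; python3 -m jog '0.3 0 0 0 0;0.3 0 0 0 0;0.3 0 0 0 0;0.3 -0.02 0 0 0;0.3 -0.03 0 0 0;0.3 0 0 0 0;1 0 0 0 0;1 0 0 0 0;1 0 0 0 0;1 0 0 0 0;1 0 0 0 0;1 0 0 0 0'
python3 - <<'E'
from h import *
s,R,g=st();print(g,rel(tab(0)),s["tool_pos"]+R[:,0]*.1734,s["gripper_width"])
c=camera("scene");crop(c,"pics/s9.png",325,190,110,100,6)
E
```

```text
time_s: 18.23
tool_pos: [0.4765, 0.0074, 0.2691]
tcp_rot: [-1.369, 1.096, 1.374]
contact_force: [-21.6, -0.2, 41.3]
gripper_width: 0.0086
time_s: 19.23
tool_pos: [0.4754, 0.0076, 0.3152]
tcp_rot: [-1.372, 1.096, 1.372]
contact_force: [-0.1, -0.4, -0.8]
gripper_width: 0.0001
[0.47522515 0.00748019 0.16023395] [0.04923417 0.00077021 0.00162662] [0.47520944 0.00747036 0.14183396] 0.00010638798606617713
```

View pics/s9.png

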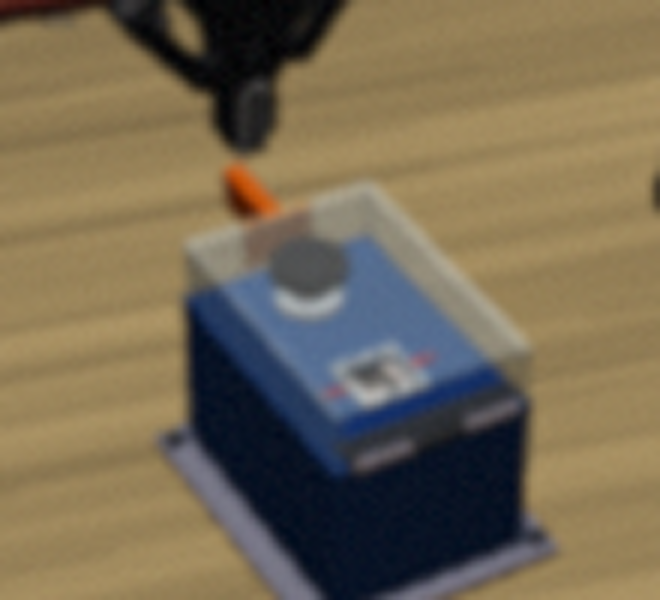

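```bash
python3 -m jog '1 0.01 0 0 0;1 0.006 0 0 0;1 0.002 0 0 0;1 0.001 0 0 0;1 0 0 0 0'; python3 -m jog '1 0.001 0 0 0;1 0 0 0 0;1 0 0 0 0'
python3 - <<'E'
from h import *
s,R,g=st();print(s["tool_pos"]+R[:,0]*.1734,s["contact_force"])
E
```

```text
time_s: 19.7
tool_pos: [0.4753, 0.0075, 0.2962]
tcp_rot: [-1.372, 1.096, 1.372]
contact_force: [0.4, -0.4, 0.8]
gripper_width: 0.0002
time_s: 19.95
tool_pos: [0.4755, 0.0076, 0.2958]
tcp_rot: [-1.372, 1.095, 1.371]
contact_force: [0.5, 0.2, 0.3]
gripper_width: 0.0002
[0.47559731 0.00757433 0.12240911] [0.47924895 0.15002145 0.28891344]
```

```bash
python3 -m jog '1 0.001 0 0 0;1 0 0 0 0;1 0 0 0 0';python3 -m jog '1 0.001 0 0 0;1 0 0 0 0;1 0 0 0 0'
python3 - <<'E'
from h import *
s,R,g=st();print(s["tool_pos"]+R[:,0]*.1734,s["contact_force"])
E
```

```text
time_s: 20.2
tool_pos: [0.4757, 0.0075, 0.2953]
tcp_rot: [-1.371, 1.095, 1.372]
contact_force: [-2.2, -0.4, 9.8]
gripper_width: 0.0002
time_s: 20.45
tool_pos: [0.4757, 0.0074, 0.295]
tcp_rot: [-1.371, 1.094, 1.372]
contact_force: [-8.6, -1.1, 18.3]
gripper_width: 0.0001
[0.47575064 0.00756485 0.12162456] [-8.57116136 -1.05621023 18.30738362]
```

```bash
python3 -m jog '1 -0.01 0 0 0;1 -0.03 0 0 0;1 -0.03 0 0.03 0;1 0 0 0.035 0;1 0 0 0.035 0;1 0 0 0.035 0;1 0 0 0.035 0;1 0 0 0.02 0;1 0 0 0 0;1 0 0 0 0'
python3 - <<'E'
from h import *
c=camera("top");cv2.imwrite("pics/t10f.png",c["img"]);crop(c,"pics/t10.png",303,232,100,100,6)
c=camera("scene");cv2.imwrite("pics/s10f.png",c["img"]);print(monitor.observe()["contact_force"])
E
```

```text
time_s: 21.28
tool_pos: [0.4333, 0.1932, 0.3633]
tcp_rot: [-1.374, 1.094, 1.373]
contact_force: [0.2, -0.0, -0.7]
gripper_width: -0.0
[-0.27599082 -1.20684638  0.79766212]
```

View pics/t10.png

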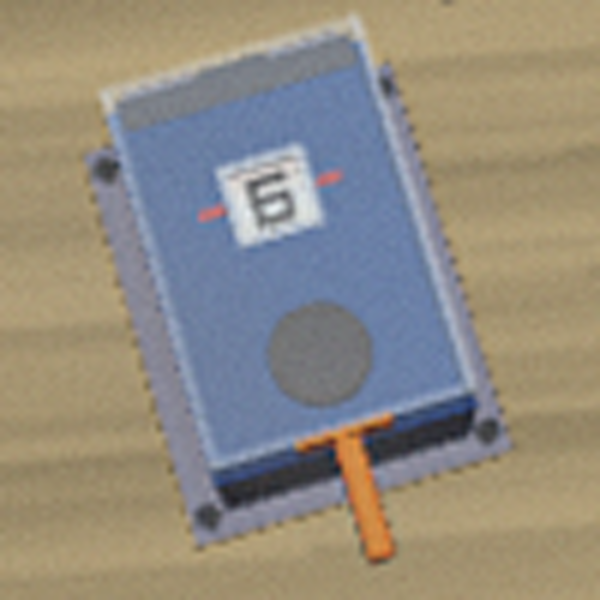

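View pics/s10f.png

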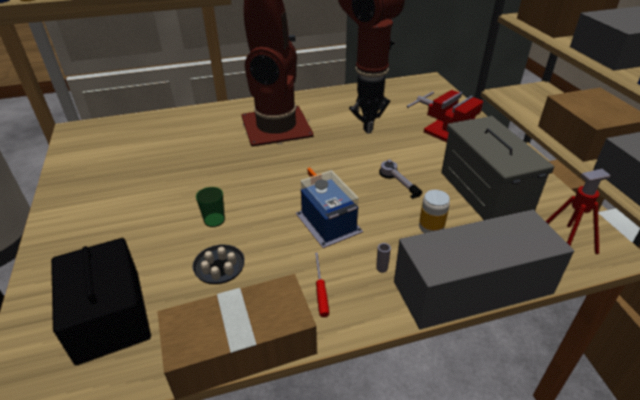

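The window shows 6 squarely between the index lines (crop 270,197). The cover's corners are at the same pixels as at the start, and the other objects are in place.

```bash
python3 -c "
from cell import sign_off;print(sign_off())"
```

```text
the job is handed in; nothing more can be done
None
```

The counter now shows 6, its cover is shut, and the job is handed in at about 21 s of the 72 s allowed. I swung the cover back to about 1.7 rad by its tab. I then pressed the plunger three times, letting it come right up each time and checking the figure from above: 3, 4, 5, 6. After that I swung the cover down, released the tab and backed the gripper away.

- **Figure:** the last top picture shows the 6 squarely between the red index lines, with the plunger up.
- **Cover:** its edges and tab lie on the same pixels as at the start. A light push on the tab met a firm stop at about 122 mm, the height expected when shut.
- **Other objects:** all look unmoved in the last scene picture, judged by eye only. The robot is touching nothing.
- **Force:** as the cover reached its stop, with the tab still in the fingers, the tool briefly read about 41 N up and 22 N sideways. That is well under the 120 N wrist limit. The vertical part is just over the 40 N limit on what the arm or gripper body may press, but it came through the fingertips gripping the tab.

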